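Pack the tags from behind the jar and the cards

TASK

The brown kraft tags at the back of the grey supply tray are ordered: first clear the bead jar and the block of white cards in front of them onto the green mat, and only when both stand there take the tags out and lay them flat in the open brown mailer box. When the tags are in the box, put the jar and the cards back in the tray, each upright on the spot it came from and the cards turned as they lay. Leave the roll of black tape in the tray where it is.

Things in the scene. Friction and masses are not known exactly. Their poses are not given: they have to be found in the camera images.
- cards: Block of white cards, a rigid pack 115 (x) x 59 (y) x 51 (z) mm, 0.15 to 0.3 kg. Origin: centre of its underside. In the front half of the tray, left or right of the jar; its x lies along the tray's y. Grasp across the 59 mm width (its y). The 28 mm high tags lie some 12 mm behind it: grip only its upper 20 mm, so that the rear finger passes over the tags.
- jar: Round screw jar of coloured beads with a pale lid, 57 mm across, 75 mm high (solid to touch only up to 62 mm), about 0.11 kg, upright. Origin: centre of its underside. In the front half of the tray beside the cards, before the tags. Grasp across the body 40 to 60 mm above its underside.
- tags: Pack of brown kraft tags, a rigid flat pack 92 (x) x 51 (y) x 28 (z) mm, about 0.11 kg. Origin: centre of its underside. It lies behind the cards and the jar, its x along the tray's y. Grasp across the 51 mm width (its y), with one finger on the side where the cards and the jar stood.
- black_tape: Roll of black tape lying flat in a back corner of the tray (tray -y), 60 mm across, 18 mm high, loose. Origin at the centre of its underside. Not to be disturbed.
- supply_tray: Grey shallow open tray, fixed, 210 (x) x 236 (y) mm, floor 4 mm thick, rim 15 mm high and 6 mm thick. Origin: centre of its underside, on the bench. Its front (-x) faces the robot, turned by up to 0.15 rad. The cards, jar, tags and black tape stand in it.
- green_mat: Green cutting mat with a thin white border line, fixed flat on the bench, 240 (x) x 200 (y) x 3 mm. Origin at the centre of its underside; its top is 3 mm up. To the left or to the right of the tray, which varies; the mailer box is on the other side.
- mailer_box: Open brown cardboard mailer box, fixed. Its well, the half nearer to the robot, is 131 (x) x 180 (y) mm inside, walls 50 mm high, floor 2 mm thick; the well's middle is at x = +78 mm, y = 0 in the box's frame. Origin: on the bench under the middle of well and lid together. The box's +x points toward the robot; the lid is folded out flat toward -x, to x = -150 mm, up to 59 mm high.

How it is judged (in metres and radians):
On the way, in this order (a step that is already met when the one before it is completed fails the run):
1. jar and cards both stand upright on the green mat, released, and the tags still lie in their place in the tray (x of cards in the frame of green_mat between -0.115 and 0.115 m and y of cards in the frame of green_mat between -0.095 and 0.095 m and z of each of cards, jar in the frame of green_mat below 0.012 m and angle between each of cards, jar's own z axis and vertical below 0.15 rad and x of jar in the frame of green_mat between -0.115 and 0.115 m and y of jar in the frame of green_mat between -0.095 and 0.095 m and contact force between the fingers and cards below 0.1 N and contact force between the fingers and jar below 0.1 N and contact force between the fingers and tags below 0.1 N and distance of tags from where it was at the start of the episode below 0.03 m), for 0.2 s.
2. the tags lie flat in the well of the mailer box, released, while jar and cards still stand on the mat (x of tags in the frame of mailer_box between 0.025 and 0.132 m and y of tags in the frame of mailer_box between -0.085 and 0.085 m and z of tags in the frame of mailer_box below 0.015 m and angle between each of tags, cards, jar's own z axis and vertical below 0.15 rad and x of cards in the frame of green_mat between -0.115 and 0.115 m and y of cards in the frame of green_mat between -0.095 and 0.095 m and z of each of cards, jar in the frame of green_mat below 0.012 m and x of jar in the frame of green_mat between -0.115 and 0.115 m and y of jar in the frame of green_mat between -0.095 and 0.095 m and contact force between the fingers and cards below 0.1 N and contact force between the fingers and jar below 0.1 N and contact force between the fingers and tags below 0.1 N), for 0.2 s.
At the end, for the whole second after the job is handed in: The tags lie flat (within 0.15 rad) on the floor of the mailer box's well; the jar and the cards stand upright within 15 mm of where each stood at the start, the cards' long axis within 0.2 rad of the tray's y axis; the black tape is within 20 mm of its start; all released and at rest (x of tags in the frame of mailer_box between 0.025 and 0.132 m and y of tags in the frame of mailer_box between -0.085 and 0.085 m and z of tags in the frame of mailer_box below 0.015 m and angle between tags's own z axis and vertical below 0.15 rad and distance of each of cards, jar from where it was at the start of the episode below 0.015 m and angle between each of cards, jar's own z axis and vertical below 0.1 rad and angle between the x axis of cards and the y axis of supply_tray, either way round below 0.2 rad and linear speed of each of cards, jar, tags below 0.02 m/s and contact force between the fingers and cards below 0.1 N and contact force between the fingers and jar below 0.1 N and contact force between the fingers and tags below 0.1 N and distance of black_tape from where it was at the start of the episode below 0.02 m); the robot touches nothing.
It fails at once if the jar or the card block is tipped over (angle between any of jar, cards's own z axis and vertical above 0.6 rad).
It fails at once if the black tape is moved by more than 20 mm (distance of black_tape from where it was at the start of the episode above 0.02 m).
It also fails if it takes over 112 s, if anything falls off the work surface, if the arm or the gripper's body presses on something with over 40 N, if the wrist force passes 120 N, or if a joint passes its speed limit or range.

ROBOT

A 7-joint arm with a two-finger parallel gripper is mounted at the origin on the work surface; the furniture and walls round the work are solid. World frame = base frame: x ahead of the robot, y to its left, z up, the work surface at z = 0. Lengths are in m, angles in degrees, forces in N, time in s.
With the tool pointing down it reaches from about 0.4 to 0.875 m from the base axis. Payload 6.5 kg.
Tool frame: the origin (TCP) lies midway between the tips of the shut fingers; the grasp point (between the pads) lies env.grip_depth behind it (env.grip_depth is the distance from the TCP to the grasp point, in m); z points along the fingers, y is the line along which they close (so a half turn about z gives the same grasp; the last joint's range is limited). The gripper opens to 88 mm and grips with 3 to 60 N. Pads are 18 mm wide; open, the fingers measure 123 mm over their backs; the gripper's body (75 mm by 187 mm) begins 45 mm behind the grasp point.
Start: joints at [60.149, 30.733, -0.252, 88.115, 0.149, 61.152, -4.079], TCP at [0.286, -0.584, 0.239] pointing down, gripper open.
Joint ranges: [-154.64, 154.64], [-21.42, 123.67], [-72.66, 72.17], [13.99, 137.28], [-74.86, 254.86], [10.95, 109.41], [-158.01, 158.01]. Speed limits (degrees/s): [136.94, 136.94, 180, 180, 180, 180, 180].

INTERFACE

Orientations are given as a 3x3 rotation matrix whose columns are the frame's x, y, z axes.
In Python, from station import env gives the robot as it stands. The module is installed in compiled form; this text tells all that it offers.
- The arm moves only by the tool apply_moves, never from a script. Its arguments are lists of equal length, an entry for each row: "claw": the opening, from 0 (shut) to 1 (fully open); "delta_pos": the shift along the tool's x, y, z in m, a list of three; "yaw": the turn about the tool's z in degrees. In form: {"claw": [claw, ...], "delta_pos": [[dx, dy, dz], ...], "yaw": [yaw, ...]}. A call has 1 to 20 rows; each row is the pose to reach, as a shift and turn from the pose commanded when the call began, along the tool's axes at that moment; what a row does not reach only later rows make up. A row lasts 1/8 s, in which the tool goes at most 62.5 mm and 10.7 degrees, less where a joint would pass 70% of its speed; a pose out of reach is approached as far as the arm can. A call with a gripper value outside its range is refused whole. The fingers move at their own pace and stop on an object; "grip_force" is the grip in N (left out, the last holds). Time passes only in rows, so rows that repeat a pose let the fingers close. It gives the time, the measured TCP pose, the force, the opening and the grip force at its end, in the units of the state.
- env.get_state(): the state, without advancing time (a new reading comes with each control period).
- env.grab_frame(name): name is "scene" or "top" or "wrist"; returns a dict with "pixels" (420x560x3 uint8, blue, green, red), "range_z" (420x560 float32, m along the optical axis (not along the pixel's ray), 0 where there is no reading), "mtx" (3x3 intrinsics, pixels), "R" (3x3) and "t" (3): a world point X has camera coordinates R X + t; the wrist camera has in their place "tool_from_camera" (4x4, takes a point from camera to tool coordinates, whose origin is the TCP and whose axes are the flange's). Camera axes: x right, y down, z forward; pixel columns grow to the right and rows downward; lengths in m; the calibration is good to about 2 mm. A picture is of the moment at which its call begins: read the wrist's pose just before it.
- env.finish_job(): hands the job in; it is judged then, once.
The state is a dict: "clock": time; "qpos": joint angles; "qd": joint speeds; "tau": joint torques, N m; "tcp_pos": TCP position; "tool_rot": TCP orientation; "wrist_force": force on the tool from outside, world axes, zero at the start; "torque": the same for the moment, N m; "finger_gap": finger opening in m; "grasp_force": force on a finger pad.
Only numpy, scipy, OpenCV 4.12 (cv2) and the standard library are available. Lean on these libraries where they do the work, as an engineer would, in place of code of your own. Each camera call takes 0.05 s, during which the arm holds its last target. There are 200 camera calls.

## Working session

There is one attempt and no reset: what is moved stays moved. The work goes in short steps, Python scripts to look and compute and a tool call to move; the robot and the scene stay as the last step left them, time stands still between calls to the robot, and variables do not carry over. Pictures are saved under pics/ and viewed, at most 14 in all, crops included, and the job is handed in when it is done.

Besides the shell and the picture viewer there is one more tool, called in YAML: its name, and indented under it one key for each argument. apply_moves: Moves the arm, as the interface text tells. Its arguments: {"type":"object","properties":{"claw":{"type":"array","items":{"type":"number"}},"delta_pos":{"type":"array","items":{"type":"array","items":{"type":"number"}}},"yaw":{"type":"array","items":{"type":"number"}},"grip_force":{"type":"number"}},"required":["claw","delta_pos","yaw"]}

```bash
mkdir -p pics
cat > h.py <<'E'
import numpy as np, cv2
from station import env
def pts(f):
    """world point per pixel (fixed cameras), from depth"""
    z=f["range_z"]; K=f["mtx"]; v,u=np.indices(z.shape)
    c=np.stack([(u-K[0,2])/K[0,0]*z,(v-K[1,2])/K[1,1]*z,z],-1)
    return (c-f["t"])@f["R"]   # R^T (c-t)
E
python3 - <<'E'
from h import *
s=env.get_state(); print({k:np.round(v,3) for k,v in s.items()}, env.grip_depth)
for n in("top","scene"):
    f=env.grab_frame(n); np.savez(f"{n}.npz",**f); cv2.imwrite(f"pics/{n}0.png",f["pixels"])
    print(n,f["mtx"],f["R"],f["t"])
E
```

```text
{'clock': np.float64(0.0), 'qpos': array([60.148, 30.777, -0.253, 88.169,  0.15 , 61.153, -4.079]), 'qd': array([ 0.016,  0.079, -0.002,  0.02 , -0.116, -0.035, -0.079]), 'tau': array([ 0.0000e+00, -5.7098e+01,  9.9100e-01, -2.5160e+01, -5.6000e-02,
        1.8000e-02,  0.0000e+00]), 'tcp_pos': array([ 0.285, -0.583,  0.238]), 'tool_rot': array([[ 0.898,  0.439, -0.001],
       [ 0.439, -0.898,  0.001],
       [-0.   , -0.002, -1.   ]]), 'wrist_force': array([-0.391, -0.98 , -0.101]), 'torque': array([-0.013,  0.031,  0.016]), 'grasp_force': np.float64(0.0), 'finger_gap': np.float64(0.088)} 0.0187
top [[515.68506797   0.         280.4200801 ]
 [  0.         515.68506797 206.78392353]
 [  0.           0.           1.        ]] [[ 0.01577129 -0.99979814  0.01244742]
 [-0.9809645  -0.01788155 -0.19336207]
 [ 0.19354562 -0.00916091 -0.98104851]] [-0.08253143  0.56595495  1.28117149]
scene [[439.84725365   0.         280.28135312]
 [  0.         439.84725365 210.12312551]
 [  0.           0.           1.        ]] [[-0.76595279 -0.64269291 -0.01619097]
 [-0.48534189  0.59457317 -0.64103509]
 [ 0.42161543 -0.48314446 -0.76734077]] [0.38424518 0.33435792 0.93719316]
```

View pics/top0.png

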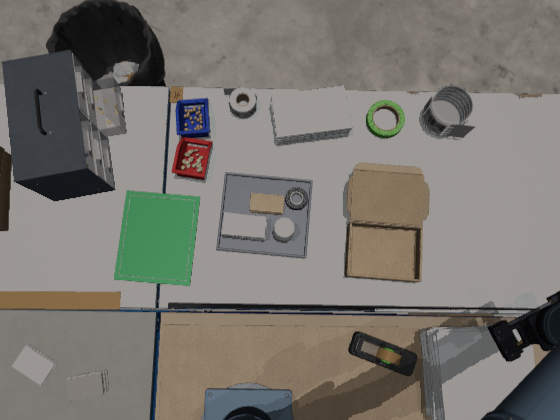

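View pics/scene0.png

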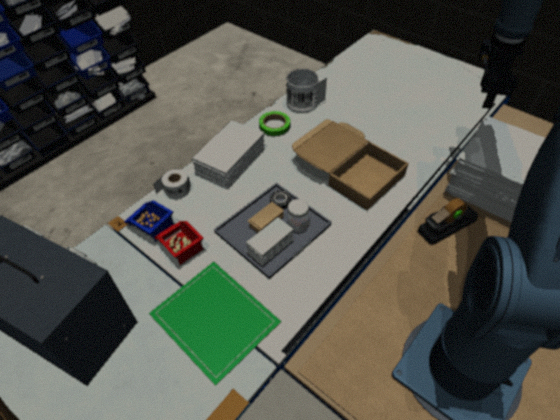

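The top view shows the tray centred near (265,215), cards (243,227), jar (284,229), tags (267,204), tape (297,199), mat (158,238) to the left and box well (383,250) to the right. The scene view agrees with this.

```bash
cat > m.py <<'E'
from h import *
f=dict(np.load("top.npz")); P=pts(f); px=f["pixels"].astype(int)
b,g,r=px[...,0],px[...,1],px[...,2]; hsv=cv2.cvtColor(f["pixels"],cv2.COLOR_BGR2HSV).astype(int)
v,u=np.indices(b.shape)
def win(u0,u1,v0,v1): return (u>=u0)&(u<=u1)&(v>=v0)&(v<=v1)
def ray(uv,z):
    uv=np.asarray(uv,float).reshape(-1,2); d=np.c_[uv,np.ones(len(uv))]@np.linalg.inv(f["mtx"]).T@f["R"]
    c=-f["R"].T@f["t"]; return (c+d*((z-c[2])/d[:,2])[:,None])[:,:2]
def rect(name,m,z):
    """largest contour of the mask -> rays onto plane z -> min area rectangle"""
    cs,_=cv2.findContours(m.astype(np.uint8),cv2.RETR_EXTERNAL,cv2.CHAIN_APPROX_NONE)
    c=max(cs,key=cv2.contourArea); (x,y),(w,h),a=cv2.minAreaRect((ray(c[:,0],z)*1000).astype(np.float32))
    zz=P[...,2][m&(f["range_z"]>0)]
    print(name,"c",round(x,1),round(y,1),"size",round(w,1),round(h,1),"ang",round(a,1),"zmed",np.round(np.percentile(zz,[10,50,90])*1000,1),"px",m.sum())
W=win(210,318,168,262); Z=P[...,2]
print("bench z",np.median(Z[win(320,340,200,250)]),"floor z",np.median(Z[win(225,240,180,200)]))
rect("mat",(hsv[...,0]>40)&(hsv[...,0]<85)&(hsv[...,1]>100)&win(100,205,180,295),.003)
rect("tray",W&(Z>.0095)|(W&(hsv[...,2]<0)),.015)
rect("cards",win(215,269,208,245)&(Z>.040),.051+.004)
rect("jar",win(270,300,212,245)&(Z>.05),.079)
rect("tags",win(245,288,190,216)&(hsv[...,1]>60)&(hsv[...,0]<30),.032)
rect("tape",win(284,310,185,213)&(Z>.014),.022)
rect("boxwell",win(340,428,218,285)&(Z>.025),.05)
E
python3 m.py
python3 - <<'E'
import cv2
i=cv2.imread('pics/top0.png')[160:290,205:435]; cv2.imwrite('pics/c1.png',cv2.resize(i,None,fx=3.4,fy=3.4,interpolation=cv2.INTER_CUBIC))
E
```

```text
bench z -0.0009482090459849962 floor z 0.0040962621608318876
mat c 490.1 252.7 size 198.2 240.6 ang 86.2 zmed [-1.2  2.5  6.2] px 6234
tray c 555.3 -32.7 size 240.0 212.0 ang 85.4 zmed [12.9 32.2 74.3] px 3232
cards c 518.7 21.4 size 111.7 58.5 ang 85.3 zmed [51.1 55.  58.2] px 967
jar c 508.3 -81.4 size 56.2 53.1 ang 1.0 zmed [69.1 77.7 81.8] px 389
tags c 579.8 -35.8 size 88.2 51.2 ang 86.7 zmed [21.8 30.9 34.5] px 623
tape c 600.1 -115.8 size 57.4 56.1 ang 0.8 zmed [16.3 21.1 25. ] px 339
boxwell c 469.5 -345.1 size 198.3 165.9 ang 86.1 zmed [33.6 48.6 52.9] px 1216
```

View pics/c1.png

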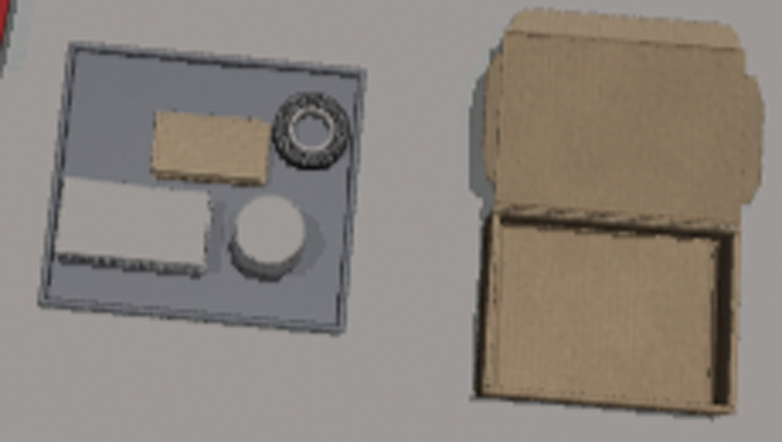

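The crop confirms the layout: the tags lie about 11 mm behind the cards, and the tape is in the right rear corner, close to the tags' right end. All sizes check out against those given. Next I refine the jar lid and the well.

```bash
cat >> h.py <<'E'
def go(x,y,z,ang):
    """shift and yaw (tool axes) to bring TCP to x,y,z mm with tool y at world angle ang deg"""
    s=env.get_state(); R=s["tool_rot"]; d=R.T@(np.array([x,y,z])/1000-s["tcp_pos"])
    a=np.degrees(np.arctan2(R[1,1],R[0,1])); yw=-((ang-a+180)%360-180)
    print("d",np.round(d,4),"yaw",round(yw,1),"rows>=",np.ceil(max(np.linalg.norm(d)/.0625,abs(yw)/10.7)))
E
cat >> m.py <<'E'
print("---")
rect("lid",win(268,302,210,245)&(Z>.070)&(hsv[...,2]>130),.079)
rect("cardtop",win(215,269,208,245)&(Z>.047)&(hsv[...,2]>140),.055)
br=(hsv[...,1]>40)&(hsv[...,0]<30)
rect("wellfloor",win(345,425,222,283)&(Z<.015)&br,.002)
w=win(340,428,222,285)&(Z>.03)
print("wall x",np.percentile(P[w][:,0],[1,99]),"y",np.percentile(P[w][:,1],[1,99]))
go(510,-81,160,-4.6)
E
python3 m.py | sed '1,/---/d'
```

```text
lid c 512.1 -81.3 size 48.6 48.1 ang 1.0 zmed [75.3 78.4 82. ] px 311
cardtop c 518.7 21.1 size 111.1 55.8 ang 84.6 zmed [51.7 55.2 58.3] px 898
wellfloor c 463.6 -349.4 size 176.9 133.0 ang 86.3 zmed [-1.6  2.2  6.2] px 3327
wall x [0.30851821 0.53426684] y [-0.44072919 -0.06065792]
d [ 0.4226 -0.3525  0.0784] yaw -59.3 rows>= 9.0
```

apply_moves:
  claw: [1,1,1,1,1,1,1,1,1,1,1,1,1]
  delta_pos:
    - [0.05,-0.042,0]
    - [0.1,-0.084,0]
    - [0.15,-0.126,0]
    - [0.2,-0.168,0]
    - [0.25,-0.21,0.01]
    - [0.3,-0.252,0.02]
    - [0.35,-0.293,0.04]
    - [0.4,-0.334,0.06]
    - [0.4226,-0.3525,0.078]
    - [0.4226,-0.3525,0.078]
    - [0.4226,-0.3525,0.078]
    - [0.4226,-0.3525,0.078]
    - [0.4226,-0.3525,0.078]
  yaw: [-7,-14,-21,-28,-35,-42,-49,-56,-59.3,-59.3,-59.3,-59.3,-59.3]
  grip_force: 15

```text
clock: 1.72
tcp_pos: [0.5102, -0.0831, 0.1611]
tool_rot: [[0.083, 0.997, 0.001], [0.997, -0.083, -0.001], [-0.001, 0.001, -1.0]]
wrist_force: [-0.1, 0.3, 0.3]
finger_gap: 0.0877
grasp_force: 0.0
```

Run:
```python
from h import *
go(512,-81.3,40,-4.6)
s=env.get_state(); print(s["qpos"],s["clock"],s["tcp_pos"])
f=env.grab_frame("wrist"); cv2.imwrite("pics/w1.png",f["pixels"])
```

```text
d [0.002  0.0016 0.1211] yaw -0.2 rows>= 2.0
[ 22.01425199  25.64486455 -22.2575918  110.95948791  13.27134127
  45.82659304 -12.34571544] 1.725 [ 0.51018251 -0.0830672   0.16113336]
```

View pics/w1.png

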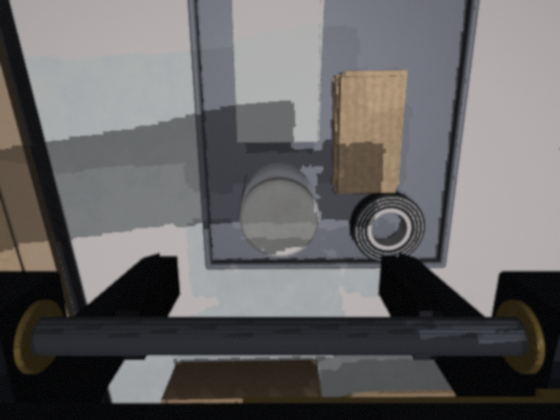

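The wrist view shows the jar lid at (279,215), midway between the fingers at (165) and (395), as wanted. I descend and grip.

apply_moves:
  claw: [1,1,1,1,1,0.4,0.4,0.4,0.4,0.4,0.4]
  delta_pos:
    - [0.002,0.0016,0.04]
    - [0.002,0.0016,0.08]
    - [0.002,0.0016,0.11]
    - [0.002,0.0016,0.12]
    - [0.002,0.0016,0.12]
    - [0.002,0.0016,0.12]
    - [0.002,0.0016,0.12]
    - [0.002,0.0016,0.12]
    - [0.002,0.0016,0.12]
    - [0.002,0.0016,0.12]
    - [0.002,0.0016,0.12]
  yaw: [0,0,0,0,0,0,0,0,0,0,0]
  grip_force: 15

```text
clock: 3.15
tcp_pos: [0.5121, -0.0798, 0.0411]
tool_rot: [[0.081, 0.997, 0.0], [0.997, -0.081, -0.0], [-0.0, 0.0, -1.0]]
wrist_force: [-2.5, 0.4, 5.3]
finger_gap: 0.0551
grasp_force: 15.0
```

Run:
```python
from h import *
s=env.get_state(); print(s["tcp_pos"],s["finger_gap"],s["grasp_force"],s["clock"])
x,y,z=s["tcp_pos"]*1000
go(x,y,140,-4.6); go(560,250,140,-4.6); go(560,250,39,-4.6)
```

```text
[ 0.5121443  -0.07982524  0.04110577] 0.055140541749476094 14.999840296804905 3.15
d [-0.      0.     -0.0989] yaw -0.0 rows>= 2.0
d [ 0.3326  0.021  -0.099 ] yaw -0.0 rows>= 6.0
d [0.3326 0.021  0.002 ] yaw -0.0 rows>= 6.0
```

apply_moves:
  claw: [0.4,0.4,0.4,0.4,0.4,0.4,0.4,0.4,0.4,0.4,0.4,0.4,0.4,0.4,0.4,0.4,0.4,0.4,0.4,0.4]
  delta_pos:
    - [0,0,-0.02]
    - [0,0,-0.06]
    - [0,0,-0.1]
    - [0.03,0.002,-0.1]
    - [0.08,0.005,-0.1]
    - [0.13,0.008,-0.1]
    - [0.18,0.011,-0.1]
    - [0.23,0.014,-0.1]
    - [0.28,0.018,-0.1]
    - [0.315,0.02,-0.1]
    - [0.333,0.021,-0.1]
    - [0.333,0.021,-0.1]
    - [0.333,0.021,-0.08]
    - [0.333,0.021,-0.05]
    - [0.333,0.021,-0.025]
    - [0.333,0.021,-0.01]
    - [0.333,0.021,-0.003]
    - [0.333,0.021,0.0005]
    - [0.333,0.021,0.001]
    - [0.333,0.021,0.001]
  yaw: [0,0,0,0,0,0,0,0,0,0,0,0,0,0,0,0,0,0,0,0]

```text
clock: 5.65
tcp_pos: [0.5604, 0.2507, 0.0403]
tool_rot: [[0.081, 0.997, 0.001], [0.997, -0.081, 0.0], [0.001, 0.001, -1.0]]
wrist_force: [0.4, -0.0, -1.4]
finger_gap: 0.0558
grasp_force: 15.0
```

apply_moves:
  claw: [0.8,0.9,0.9,0.9,1,1,1,1]
  delta_pos:
    - [0,0,0]
    - [0,0,0]
    - [0,0,0]
    - [0,0,0]
    - [0,0,-0.03]
    - [0,0,-0.07]
    - [0,0,-0.11]
    - [0,0,-0.11]
  yaw: [0,0,0,0,0,0,0,0]

```text
clock: 6.65
tcp_pos: [0.5619, 0.2516, 0.153]
tool_rot: [[0.081, 0.997, 0.006], [0.997, -0.081, 0.003], [0.003, 0.005, -1.0]]
wrist_force: [0.0, -0.1, 0.4]
finger_gap: 0.0883
grasp_force: 0.0
```

Run:
```python
from h import *
go(519.5,21.2,150,-5); go(519.5,21.2,38,-5)
```

```text
d [-0.2331 -0.0236  0.0022] yaw 0.4 rows>= 4.0
d [-0.2335 -0.0242  0.1142] yaw 0.4 rows>= 5.0
```

apply_moves:
  claw: [1,1,1,1,1,1,1]
  delta_pos:
    - [-0.05,-0.005,0]
    - [-0.1,-0.01,0]
    - [-0.15,-0.015,0]
    - [-0.2,-0.02,0]
    - [-0.233,-0.0235,0]
    - [-0.233,-0.0235,0]
    - [-0.233,-0.0235,0]
  yaw: [0.4,0.4,0.4,0.4,0.4,0.4,0.4]

```text
clock: 7.52
tcp_pos: [0.5175, 0.0211, 0.1493]
tool_rot: [[0.087, 0.996, -0.001], [0.996, -0.087, 0.001], [0.001, -0.001, -1.0]]
wrist_force: [-0.2, 0.0, -0.5]
finger_gap: 0.0876
grasp_force: 0.0
```

Run:
```python
from h import *
go(519.5,21.2,38.5,-5)
f=env.grab_frame("top"); np.savez("top2.npz",**f); P=pts(f)
s=env.get_state();print(s["tcp_pos"])
m=(P[...,2]>.065)&(P[...,2]<.09)&(abs(P[...,0]-.56)<.06)&(abs(P[...,1]-.25)<.06);print(m.sum(),P[m].mean(0))
```

```text
d [0.0002 0.0021 0.1108] yaw 0.0 rows>= 2.0
[0.51763025 0.02162094 0.14937868]
354 [0.55998655 0.24649003 0.07693434]
```

apply_moves:
  claw: [1,1,1,1,1,0.4,0.4,0.4,0.4,0.4,0.4]
  delta_pos:
    - [0,0.002,0.04]
    - [0,0.002,0.08]
    - [0,0.002,0.1]
    - [0,0.002,0.111]
    - [0,0.002,0.111]
    - [0,0.002,0.111]
    - [0,0.002,0.111]
    - [0,0.002,0.111]
    - [0,0.002,0.111]
    - [0,0.002,0.111]
    - [0,0.002,0.111]
  yaw: [0,0,0,0,0,0,0,0,0,0,0]
  grip_force: 25

```text
clock: 8.95
tcp_pos: [0.5195, 0.0199, 0.0391]
tool_rot: [[0.088, 0.996, -0.0], [0.996, -0.088, -0.0], [-0.0, -0.0, -1.0]]
wrist_force: [-2.5, -0.3, 5.2]
finger_gap: 0.0591
grasp_force: 25.0
```

Run:
```python
from h import *
s=env.get_state(); print(s["tcp_pos"],s["finger_gap"],s["grasp_force"],s["clock"],s["tool_rot"][:2,1])
go(445,255,140,-5); go(445,255,37.5,-5)
```

```text
[0.51949094 0.01987644 0.03911198] 0.05909423979558616 25.000932812690735 8.95 [ 0.99611709 -0.08803803]
d [ 0.2276 -0.0949 -0.1009] yaw -0.1 rows>= 5.0
d [ 0.2277 -0.0949  0.0016] yaw -0.1 rows>= 4.0
```

apply_moves:
  claw: [0.4,0.4,0.4,0.4,0.4,0.4,0.4,0.4,0.4,0.4,0.4,0.4,0.4,0.4,0.4,0.4,0.4,0.4,0.4]
  delta_pos:
    - [0,0,-0.02]
    - [0,0,-0.06]
    - [0,0,-0.1]
    - [0.02,-0.008,-0.1]
    - [0.06,-0.025,-0.1]
    - [0.1,-0.042,-0.1]
    - [0.14,-0.058,-0.1]
    - [0.18,-0.075,-0.1]
    - [0.215,-0.09,-0.1]
    - [0.228,-0.095,-0.1]
    - [0.228,-0.095,-0.1]
    - [0.228,-0.095,-0.1]
    - [0.228,-0.095,-0.07]
    - [0.228,-0.095,-0.04]
    - [0.228,-0.095,-0.02]
    - [0.228,-0.095,-0.008]
    - [0.228,-0.095,-0.002]
    - [0.228,-0.095,0.001]
    - [0.228,-0.095,0.001]
  yaw: [0,0,0,0,0,0,0,0,0,0,0,0,0,0,0,0,0,0,0]

```text
clock: 11.32
tcp_pos: [0.4456, 0.2556, 0.0383]
tool_rot: [[0.088, 0.996, 0.001], [0.996, -0.088, 0.0], [0.001, 0.001, -1.0]]
wrist_force: [0.3, 0.9, -3.2]
finger_gap: 0.0593
grasp_force: 25.0
```

apply_moves:
  claw: [0.8,0.9,0.9,0.9,1,1,1,1]
  delta_pos:
    - [0,0,0]
    - [0,0,0]
    - [0,0,0]
    - [0,0,0]
    - [0,0,-0.03]
    - [0,0,-0.07]
    - [0,0,-0.11]
    - [0,0,-0.11]
  yaw: [0,0,0,0,0,0,0,0]

```text
clock: 12.32
tcp_pos: [0.4468, 0.2566, 0.1504]
tool_rot: [[0.088, 0.996, 0.005], [0.996, -0.088, 0.003], [0.003, 0.005, -1.0]]
wrist_force: [0.1, -0.1, 0.2]
finger_gap: 0.0878
grasp_force: 0.0
```

Run:
```python
from h import *
go(581,-36,110,-4.2)
```

```text
d [-0.2797  0.1593  0.0403] yaw -0.9 rows>= 6.0
```

apply_moves:
  claw: [1,1,1,1,1,1,1,1,1]
  delta_pos:
    - [-0.05,0.028,0]
    - [-0.1,0.057,0]
    - [-0.15,0.085,0]
    - [-0.2,0.114,0]
    - [-0.25,0.142,0.01]
    - [-0.28,0.159,0.03]
    - [-0.28,0.159,0.038]
    - [-0.28,0.159,0.038]
    - [-0.28,0.159,0.038]
  yaw: [-0.9,-0.9,-0.9,-0.9,-0.9,-0.9,-0.9,-0.9,-0.9]

```text
clock: 13.45
tcp_pos: [0.5786, -0.0355, 0.11]
tool_rot: [[0.07, 0.998, 0.0], [0.998, -0.07, 0.001], [0.001, 0.0, -1.0]]
wrist_force: [0.5, 0.1, 0.7]
finger_gap: 0.0882
grasp_force: 0.0
```

Run:
```python
from h import *
go(581,-36,8,-4.2)
s=env.get_state(); print(s["tcp_pos"])
f=env.grab_frame("wrist"); cv2.imwrite("pics/w2.png",f["pixels"])
f=env.grab_frame("scene"); cv2.imwrite("pics/s2.png",f["pixels"])
```

```text
d [-0.0004  0.0024  0.102 ] yaw 0.2 rows>= 2.0
[ 0.57864189 -0.03547851  0.10999964]
```

View pics/w2.png

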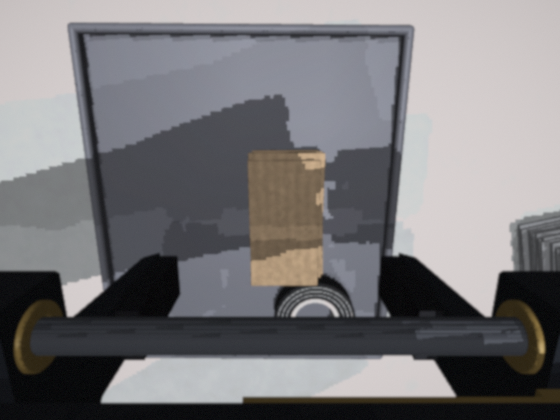

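View pics/s2.png

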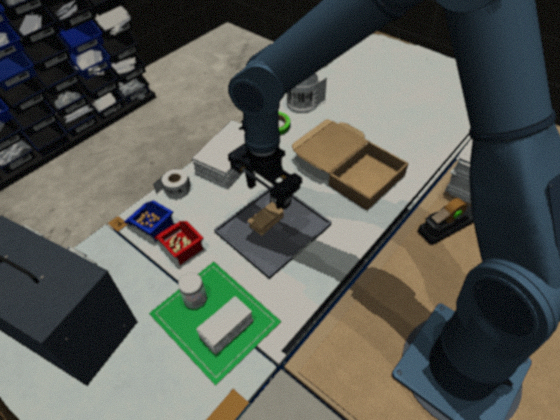

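The wrist view shows the tags centred at (286,218) between the fingers, with the tape at (315,300) clear of both. The scene view shows the jar (193,288) and cards (224,324) standing on the mat.

apply_moves:
  claw: [1,1,1,1,1,0.4,0.4,0.4,0.4,0.4,0.4,0.4]
  delta_pos:
    - [0,0.0024,0.04]
    - [0,0.0024,0.07]
    - [0,0.0024,0.09]
    - [0,0.0024,0.1005]
    - [0,0.0024,0.1005]
    - [0,0.0024,0.1005]
    - [0,0.0024,0.1005]
    - [0,0.0024,0.1005]
    - [0,0.0024,0.1005]
    - [0,0.0024,0.1005]
    - [0,0.0024,0.1005]
    - [0,0.0024,0.1005]
  yaw: [0,0,0,0,0,0,0,0,0,0,0,0]
  grip_force: 15

```text
clock: 15.05
tcp_pos: [0.5816, -0.0377, 0.0095]
tool_rot: [[0.072, 0.997, 0.001], [0.997, -0.072, -0.0], [-0.0, 0.001, -1.0]]
wrist_force: [-1.1, -0.5, 5.5]
finger_gap: 0.051
grasp_force: 15.0
```

Run:
```python
from h import *
s=env.get_state(); print(s["tcp_pos"],s["finger_gap"],s["grasp_force"],s["clock"])
go(462,-349,120,-3.8); go(462,-349,8,-3.8)
```

```text
[ 0.58155374 -0.03772485  0.0094936 ] 0.05099830711950269 14.950429564341903 15.05
d [-0.3191 -0.0967 -0.1105] yaw -0.3 rows>= 6.0
d [-0.3191 -0.0968  0.0015] yaw -0.3 rows>= 6.0
```

apply_moves:
  claw: [0.4,0.4,0.4,0.4,0.4,0.4,0.4,0.4,0.4,0.4,0.4,0.4,0.4,0.4,0.4,0.4,0.4,0.4,0.4,0.4]
  delta_pos:
    - [0,0,-0.03]
    - [0,0,-0.07]
    - [0,0,-0.11]
    - [-0.03,-0.009,-0.11]
    - [-0.08,-0.024,-0.11]
    - [-0.13,-0.039,-0.11]
    - [-0.18,-0.055,-0.11]
    - [-0.23,-0.07,-0.11]
    - [-0.28,-0.085,-0.11]
    - [-0.31,-0.094,-0.11]
    - [-0.319,-0.097,-0.11]
    - [-0.319,-0.097,-0.11]
    - [-0.319,-0.097,-0.11]
    - [-0.319,-0.097,-0.08]
    - [-0.319,-0.097,-0.05]
    - [-0.319,-0.097,-0.025]
    - [-0.319,-0.097,-0.01]
    - [-0.319,-0.097,-0.003]
    - [-0.319,-0.097,0.001]
    - [-0.319,-0.097,0.0015]
  yaw: [0,0,0,0,0,0,0,0,0,0,0,0,0,0,0,0,0,0,0,0]

```text
clock: 17.55
tcp_pos: [0.4618, -0.349, 0.0081]
tool_rot: [[0.072, 0.997, 0.001], [0.997, -0.072, -0.0], [-0.0, 0.001, -1.0]]
wrist_force: [0.3, -1.5, -1.7]
finger_gap: 0.0511
grasp_force: 15.0
```

apply_moves:
  claw: [0.4,0.72,0.75,0.75,0.75,0.75,0.75,0.75,0.75]
  delta_pos:
    - [0,0,0]
    - [0,0,0]
    - [0,0,0]
    - [0,0,0]
    - [0,0,-0.03]
    - [0,0,-0.07]
    - [0,0,-0.11]
    - [0,0,-0.14]
    - [0,0,-0.14]
  yaw: [0,0,0,0,0,0,0,0,0]

```text
clock: 18.68
tcp_pos: [0.4629, -0.3497, 0.1501]
tool_rot: [[0.072, 0.997, 0.004], [0.997, -0.072, -0.003], [-0.003, 0.004, -1.0]]
wrist_force: [0.4, 0.2, -0.3]
finger_gap: 0.0662
grasp_force: 0.0
```

Run:
```python
from h import *
f=env.grab_frame("wrist"); cv2.imwrite("pics/w3.png",f["pixels"])
f=env.grab_frame("top"); cv2.imwrite("pics/t3.png",f["pixels"]); np.savez("top.npz",**f)
P=pts(f)
for n,c,z0 in(("jar",(.56,.25),.065),("cards",(.445,.255),.045)):
    m=(P[...,2]>z0)&(P[...,2]<.09)&(abs(P[...,0]-c[0])<.05)&(abs(P[...,1]-c[1])<.08);print(n,m.sum(),P[m].mean(0))
go(445,255,150,-5)
```

```text
jar 352 [0.56027131 0.24663383 0.07655362]
cards 969 [0.44598264 0.2565584  0.05369529]
d [ 0.601  -0.0597 -0.0026] yaw 0.9 rows>= 10.0
```

View pics/w3.png

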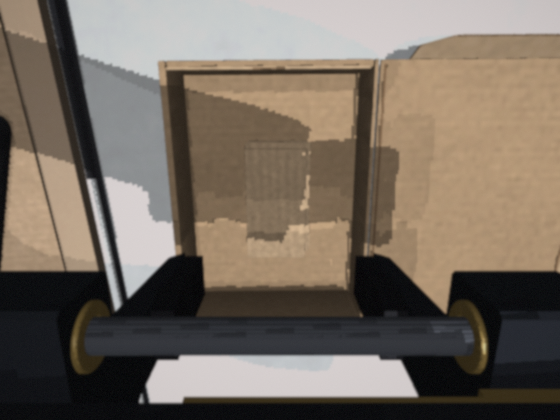

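The wrist view shows the tags lying flat in the well at (277,198), clear of the walls. The jar and cards are still upright on the mat. Now the cards go back.

apply_moves:
  claw: [1,1,1,1,1,1,1,1,1,1,1,1,1,1]
  delta_pos:
    - [0.05,-0.005,0]
    - [0.11,-0.01,0]
    - [0.17,-0.016,0]
    - [0.23,-0.022,0]
    - [0.29,-0.028,0]
    - [0.35,-0.034,0]
    - [0.41,-0.04,0]
    - [0.47,-0.046,0]
    - [0.53,-0.052,0]
    - [0.58,-0.058,0]
    - [0.601,-0.06,0]
    - [0.601,-0.06,0]
    - [0.601,-0.06,0]
    - [0.601,-0.06,0]
  yaw: [0.9,0.9,0.9,0.9,0.9,0.9,0.9,0.9,0.9,0.9,0.9,0.9,0.9,0.9]
  grip_force: 25

```text
clock: 20.52
tcp_pos: [0.4452, 0.2532, 0.1473]
tool_rot: [[0.09, 0.996, -0.001], [0.996, -0.09, -0.001], [-0.001, -0.001, -1.0]]
wrist_force: [-0.3, -0.4, 0.0]
finger_gap: 0.0886
grasp_force: 0.0
```

Run:
```python
from h import *
go(445.6,255.6,38.3,-5.05); print(env.get_state()["tcp_pos"])
```

```text
d [0.0026 0.0003 0.109 ] yaw -0.1 rows>= 2.0
[0.4451651  0.25315331 0.14730561]
```

apply_moves:
  claw: [1,1,1,1,1,0.4,0.4,0.4,0.4,0.4,0.4]
  delta_pos:
    - [0.0026,0,0.04]
    - [0.0026,0,0.08]
    - [0.0026,0,0.1]
    - [0.0026,0,0.109]
    - [0.0026,0,0.109]
    - [0.0026,0,0.109]
    - [0.0026,0,0.109]
    - [0.0026,0,0.109]
    - [0.0026,0,0.109]
    - [0.0026,0,0.109]
    - [0.0026,0,0.109]
  yaw: [0,0,0,0,0,0,0,0,0,0,0]
  grip_force: 25

```text
clock: 21.9
tcp_pos: [0.4456, 0.2577, 0.0392]
tool_rot: [[0.088, 0.996, 0.001], [0.996, -0.088, 0.0], [0.0, 0.001, -1.0]]
wrist_force: [-0.2, -1.1, 7.2]
finger_gap: 0.059
grasp_force: 25.0
```

Run:
```python
from h import *
s=env.get_state(); print(s["tcp_pos"],s["finger_gap"],s["grasp_force"])
x,y,z=s["tcp_pos"]*1000
go(519.5+.0,19.9+(y-255.6),z+1,-5.05)
```

```text
[0.44559223 0.25767361 0.03916141] 0.05903272752839045 25.00097930431366
d [-0.2283  0.0943 -0.001 ] yaw 0.0 rows>= 4.0
```

apply_moves:
  claw: [0.4,0.4,0.4,0.4,0.4,0.4,0.4,0.4,0.4,0.4,0.4,0.4,0.4,0.4,0.4,0.4,0.4,0.4,0.4]
  delta_pos:
    - [0,0,-0.02]
    - [0,0,-0.06]
    - [0,0,-0.1]
    - [-0.02,0.008,-0.1]
    - [-0.06,0.025,-0.1]
    - [-0.1,0.041,-0.1]
    - [-0.14,0.058,-0.1]
    - [-0.18,0.075,-0.1]
    - [-0.215,0.089,-0.1]
    - [-0.228,0.094,-0.1]
    - [-0.228,0.094,-0.1]
    - [-0.228,0.094,-0.1]
    - [-0.228,0.094,-0.07]
    - [-0.228,0.094,-0.04]
    - [-0.228,0.094,-0.02]
    - [-0.228,0.094,-0.01]
    - [-0.228,0.094,-0.004]
    - [-0.228,0.094,-0.0015]
    - [-0.228,0.094,-0.0015]
  yaw: [0,0,0,0,0,0,0,0,0,0,0,0,0,0,0,0,0,0,0]

```text
clock: 24.28
tcp_pos: [0.5192, 0.0223, 0.0406]
tool_rot: [[0.088, 0.996, 0.001], [0.996, -0.088, 0.0], [0.0, 0.001, -1.0]]
wrist_force: [-0.4, -0.1, -2.7]
finger_gap: 0.0594
grasp_force: 25.0
```

apply_moves:
  claw: [0.4,0.8,0.9,0.9,0.9,1,1,1,1,1]
  delta_pos:
    - [0,0,0]
    - [0,0,0]
    - [0,0,0]
    - [0,0,0]
    - [0,0,0]
    - [0,0,-0.03]
    - [0,0,-0.07]
    - [0,0,-0.11]
    - [0,0,-0.11]
    - [0,0,-0.11]
  yaw: [0,0,0,0,0,0,0,0,0,0]

```text
clock: 25.52
tcp_pos: [0.5184, 0.022, 0.1497]
tool_rot: [[0.088, 0.996, -0.001], [0.996, -0.088, -0.0], [-0.0, -0.001, -1.0]]
wrist_force: [-0.8, 0.2, 0.0]
finger_gap: 0.088
grasp_force: 0.0
```

Run:
```python
from h import *
go(560.4,250.7,150,-4.65)
```

```text
d [ 0.2316  0.0217 -0.0004] yaw -0.4 rows>= 4.0
```

apply_moves:
  claw: [1,1,1,1,1,1,1,1]
  delta_pos:
    - [0.05,0.005,0]
    - [0.1,0.01,0]
    - [0.15,0.014,0]
    - [0.2,0.019,0]
    - [0.2316,0.0217,0]
    - [0.2316,0.0217,0]
    - [0.2316,0.0217,0]
    - [0.2316,0.0217,0]
  yaw: [-0.4,-0.4,-0.4,-0.4,-0.4,-0.4,-0.4,-0.4]
  grip_force: 15

```text
clock: 26.52
tcp_pos: [0.5608, 0.249, 0.1496]
tool_rot: [[0.083, 0.997, -0.001], [0.997, -0.083, -0.002], [-0.002, -0.001, -1.0]]
wrist_force: [-0.1, 0.1, 0.8]
finger_gap: 0.0883
grasp_force: 0.0
```

Run:
```python
from h import *
go(560.4,250.7,40.5,-4.65)
```

```text
d [ 0.0018 -0.0004  0.1091] yaw -0.1 rows>= 2.0
```

apply_moves:
  claw: [1,1,1,1,1,0.4,0.4,0.4,0.4,0.4,0.4]
  delta_pos:
    - [0,0,0.04]
    - [0,0,0.08]
    - [0,0,0.1]
    - [0,0,0.109]
    - [0,0,0.109]
    - [0,0,0.109]
    - [0,0,0.109]
    - [0,0,0.109]
    - [0,0,0.109]
    - [0,0,0.109]
    - [0,0,0.109]
  yaw: [0,0,0,0,0,0,0,0,0,0,0]

```text
clock: 27.9
tcp_pos: [0.561, 0.2511, 0.0416]
tool_rot: [[0.081, 0.997, 0.0], [0.997, -0.081, 0.0], [0.0, 0.0, -1.0]]
wrist_force: [-0.9, -1.4, 5.4]
finger_gap: 0.0552
grasp_force: 15.0
```

Run:
```python
from h import *
s=env.get_state(); print(s["tcp_pos"],s["finger_gap"],s["grasp_force"])
x,y,z=s["tcp_pos"]*1000
go(512.1,-79.8+(y-250.7),z+1,-4.65)
```

```text
[0.56098085 0.25109211 0.04160766] 0.05517799568624052 15.000032801181078
d [-0.3334 -0.022  -0.001 ] yaw 0.0 rows>= 6.0
```

apply_moves:
  claw: [0.4,0.4,0.4,0.4,0.4,0.4,0.4,0.4,0.4,0.4,0.4,0.4,0.4,0.4,0.4,0.4,0.4,0.4,0.4,0.4]
  delta_pos:
    - [0,0,-0.02]
    - [0,0,-0.06]
    - [0,0,-0.1]
    - [-0.03,-0.002,-0.1]
    - [-0.08,-0.005,-0.1]
    - [-0.13,-0.008,-0.1]
    - [-0.18,-0.011,-0.1]
    - [-0.23,-0.014,-0.1]
    - [-0.28,-0.018,-0.1]
    - [-0.315,-0.021,-0.1]
    - [-0.3335,-0.022,-0.1]
    - [-0.3335,-0.022,-0.1]
    - [-0.3335,-0.022,-0.1]
    - [-0.3335,-0.022,-0.07]
    - [-0.3335,-0.022,-0.04]
    - [-0.3335,-0.022,-0.02]
    - [-0.3335,-0.022,-0.01]
    - [-0.3335,-0.022,-0.004]
    - [-0.3335,-0.022,-0.0015]
    - [-0.3335,-0.022,-0.0015]
  yaw: [0,0,0,0,0,0,0,0,0,0,0,0,0,0,0,0,0,0,0,0]

```text
clock: 30.4
tcp_pos: [0.5122, -0.0796, 0.0431]
tool_rot: [[0.081, 0.997, 0.001], [0.997, -0.081, -0.0], [-0.0, 0.001, -1.0]]
wrist_force: [0.1, 0.4, -1.9]
finger_gap: 0.0557
grasp_force: 15.0
```

apply_moves:
  claw: [0.4,0.8,0.9,0.9,0.9,1,1,1,1,1,1,1,1,1,1,1,1,1]
  delta_pos:
    - [0,0,0]
    - [0,0,0]
    - [0,0,0]
    - [0,0,0]
    - [0,0,0]
    - [0,0,-0.03]
    - [0,0,-0.08]
    - [0,0,-0.13]
    - [-0.05,0,-0.16]
    - [-0.1,0,-0.16]
    - [-0.15,0,-0.16]
    - [-0.2,0,-0.16]
    - [-0.25,0,-0.16]
    - [-0.3,0,-0.16]
    - [-0.35,0,-0.16]
    - [-0.38,0,-0.16]
    - [-0.38,0,-0.16]
    - [-0.38,0,-0.16]
  yaw: [0,0,0,0,0,0,0,0,0,0,0,0,0,0,0,0,0,0]

```text
clock: 32.65
tcp_pos: [0.4816, -0.4569, 0.2025]
tool_rot: [[0.08, 0.997, 0.0], [0.997, -0.08, 0.001], [0.001, -0.0, -1.0]]
wrist_force: [0.2, 0.3, -0.2]
finger_gap: 0.0881
grasp_force: 0.0
```

```bash
python3 - <<'E'
from h import *
f=env.grab_frame("top"); cv2.imwrite("pics/t4.png",f["pixels"]); np.savez("top.npz",**f)
print(env.get_state()["wrist_force"])
E
python3 m.py | grep -E "cards|tags|tape|lid|top|---"
```

```text
[ 0.6198266  -0.15142052 -0.05830474]
cards c 519.0 21.5 size 111.3 58.3 ang 85.1 zmed [50.6 54.7 57.9] px 969Traceback (most recent call last):
  File "m.py", line 21, in <module>
    rect("tags",win(245,288,190,216)&(hsv[...,1]>60)&(hsv[...,0]<30),.032)
    ~~~~^^^^^^^^^^^^^^^^^^^^^^^^^^^^^^^^^^^^^^^^^^^^^^^^^^^^^^^^^^^^^^^^^^
  File "m.py", line 12, in rect
    c=max(cs,key=cv2.contourArea); (x,y),(w,h),a=cv2.minAreaRect((ray(c[:,0],z)*1000).astype(np.float32))
ValueError: max() iterable argument is empty
```

View pics/t4.png

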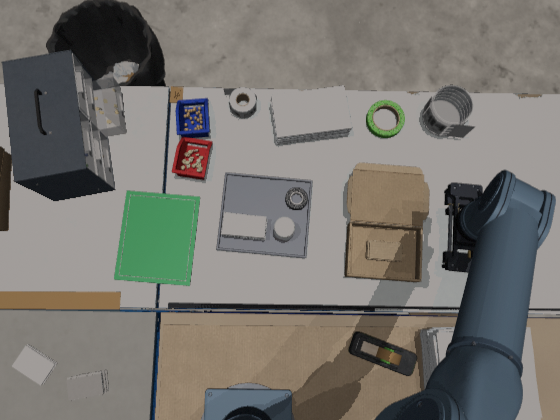

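The picture shows the tags in the well at (384,250), and the cards (243,227), jar (284,229) and tape (297,199) back at their starting pixels. The cards measure 0.4 mm from their start. I check the jar and tape numbers, then hand in.

```bash
sed -i '/^rect("tags"/d' m.py; python3 m.py | grep -E "tape|lid"; python3 -c "
from h import *
print(env.finish_job())"
```

```text
tape c 600.1 -115.8 size 57.4 56.1 ang 0.8 zmed [17.3 21.3 24.8] px 326
lid c 513.4 -82.5 size 50.3 50.5 ang 46.1 zmed [75.1 78.4 82. ] px 332
the job is handed in; nothing more can be done
None
```

The job is handed in at about 33 s of the 112 s allowed: the tags lie flat in the mailer box, the cards and jar stand back in the tray within about 2 mm of where they began (by camera), and the tape did not move; no verdict came back.

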